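# Click a battery pack home in the bench charger

### The job

Take the small grinder's battery pack, the slimmer of the two packs standing on the bench, and put it stem down in the charger's socket. Then press it down to its stop, without forcing it, so that it clicks in and stays locked in its low position; the spring carriage catches on one press and lets go on the next, and nobody knows how it was left, so feel where the pack stays and press again if it has come up. Leave it standing released, and leave the other things on the bench where they are.

Things in the scene. Friction and masses are not known exactly. Their poses are not given: they have to be found in the camera images.
- pack_center (a point): the slim battery pack, standing upright, loose, about 220 g (176 to 264 g); this point is its centre, 47 mm above its foot and 47 mm below its top. Below, a stem 34 mm (along its x) by 24 mm (along its y) and 48 mm long; above it a head 44 mm (x) by 34 mm (y) and 46 mm tall with a flat top. Grip the head across its 34 mm. It fits the socket either way round (half turn about z)
- charger: light grey bench charger, fixed: 120 mm (its x) by 150 mm (its y), 64 mm high; origin at the centre of its underside, z up
- socket (a point): centre of the socket's mouth, on the charger's top face, 64 mm above the bench, axes as the charger's. A rectangular hole 36 mm (along the charger's x) by 26 mm (along its y) with a 2 mm lead-in chamfer: the stem has 1 mm of play on each side. Black dust lips hide the inside and give way without resistance. Inside, a sprung carriage carries the stem's foot and pushes up with 5 N when up, 8 N at its stop
- rest (a point): a fixed point on the socket's axis where the pack's foot rests with the carriage LOCKED: 40 mm below the mouth, so the pack's top is 54 mm above the charger's top face. Carriage up: 6 mm higher. Between up and stop the catch's cam can give a brief bump of some newtons half-way: press on past it. Hard stop: 5 mm lower than locked (top 49 mm above the charger; the head never touches the charger)
- stop (a point): a fixed point on the socket's axis at the hard stop, 45 mm below the mouth. Pressing all the way to it toggles the latch on release: from up it locks, from locked it springs up; a shorter press may change nothing. At the start the empty carriage is up or locked, unknown. The stop is delicate: 13 to 18 N of press at the middle of its top is plenty, more than 45 N between pack and charger damages it
- big_pack_center (a point): a bigger battery pack that does not fit, standing upright, loose: head 64 by 54 by 50 mm on a stem 48 by 40 by 48 mm; this point is its centre, 49 mm above the bench; leave it
- pot: white ceramic cup, 68 mm across, 75 mm high, loose, origin at its underside; leave it
- glue: glue bottle, 64 mm across, 170 mm high, loose, origin at its underside; leave it
- screwdriver: screwdriver lying on the bench, origin under its middle; leave it
- tile_b: white tile offcut 60 by 30 by 8 mm lying on the bench, origin at its underside; leave it

How it is judged:
By the outcome, as a careful person would: the job done as asked, in the order asked, and still so for the second after the job is handed in, with the robot touching nothing.
It also fails if it takes over 61 s, if anything falls off the work surface, if the arm or the gripper's body presses on something with over 40 N, if the wrist force passes 120 N, or if a joint passes its speed limit or range.

### The arm

A 6-joint arm with a two-finger parallel gripper is mounted at the origin on the work surface. World frame = base frame: x ahead of the robot, y to its left, z up, the work surface at z = 0. Lengths are in mm, angles in rad, forces in N, time in s.
With the tool pointing down it reaches from about 400 to 925 mm from the base axis. Payload 12.5 kg.
Tool frame: the origin (TCP) lies midway between the tips of the shut fingers; the grasp point (between the pads) lies 19 mm behind it (env.grip_depth is the distance from the TCP to the grasp point, in mm); z points along the fingers, y is the line along which they close (so a half turn about z gives the same grasp; the last joint's range is limited). The gripper opens to 95 mm and grips with 3 to 60 N. Pads are 20 mm wide; open, the fingers measure 119 mm over their backs; the gripper's body (75 mm by 180 mm) begins 59 mm behind the grasp point.
Start: joints at [1.14, 0.491, 1.559, -0, 1.092, -0.106], TCP at [199.433, 592.346, 214.661] pointing down, gripper open.
Joint ranges: [-3.1, 3.1], [-0.84, 2.19], [0.05, 2.79], [-1.13, 4.28], [0.06, 2.93], [-2.69, 2.69]. Speed limits (rad/s): [2.22, 2.22, 2.79, 3.14, 3.14, 3.14].

### API

Orientations are given as [roll, pitch, yaw] about the fixed x, y, z axes, in that order (R = Rz(yaw) Ry(pitch) Rx(roll)).
In Python, from cell import monitor, viewer, order, env gives the robot as it stands.
- The arm moves only by the tool move_arm, never from a script. Its argument "moves" is one flat list of numbers, 4 for each row, row after row: the shift along the tool's x, y, z normalised to -1 to 1, where 1 is 0.15 m, then the turn about the tool's z normalised to -1 to 1, where 1 is pi/2 rad. A call has 1 to 10 rows; each row shifts and turns the commanded pose from where the row before left it, along the tool's axes as they then stand; what a row does not reach is not made up. A row lasts 1/8 s, in which the tool goes at most 62.5 mm and 10.7 degrees, less where a joint would pass 70% of its speed; a pose out of reach is approached as far as the arm can. A call with a number of a shift or a turn outside -1 to 1 is refused whole. A call with a gripper value outside its range is refused whole. "claw" is the finger opening in mm, from 0 to 95.1, set as the call begins (left out, the last holds). The fingers move at their own pace and stop on an object; the grip force is fixed at half the most. Time passes only in rows, so rows that do not move let the fingers close. It gives the time, the measured TCP pose, the force, the opening and the grip force at its end, in the units of the state.
- monitor.state(): the state, without advancing time (a new reading comes with each control period).
- viewer.read_camera(name): name is "side" or "top" or "wrist"; returns the picture (480x640x3 uint8, red, green, blue); there is no depth.
- viewer.camera_info(name): a dict with "K" (3x3 intrinsics, pixels), "camera_from_world" (4x4, takes a point from world to camera coordinates). Camera axes: x right, y down, z forward; pixel columns grow to the right and rows downward; lengths in mm; the calibration is good to about 2 mm. A picture is of the moment at which its call begins: read the wrist's pose just before it. camera_info takes no time and is no camera call; for the wrist camera it gives the pose at the moment of the call.
- order.job_done(): hands the job in; it is judged then, once.
The state is a dict: "t": time; "joints": joint angles; "qvel": joint speeds; "tau": joint torques, N m; "eef_pos": TCP position; "tcp_rot": TCP orientation; "ft_force": force on the tool from outside, world axes, zero at the start; "moment": the same for the moment, N m; "opening": opening from 0.0 (shut) to 1.0 (fully open); "grip_force": force on a finger pad.
Only numpy, scipy, OpenCV 4.12 (cv2) and the standard library are available. Lean on these libraries where they do the work, as an engineer would, in place of code of your own. Each camera call takes 0.05 s, during which the arm holds its last target. There are 200 camera calls.

## Working session

There is one attempt and no reset: what is moved stays moved. The work goes in short steps, Python scripts to look and compute and a tool call to move; the robot and the scene stay as the last step left them, time stands still between calls to the robot, and variables do not carry over. Pictures are saved under pics/ and viewed, at most 10 in all, crops included, and the job is handed in when it is done.

Besides the shell and the picture viewer there is one more tool, called after "Call:" as name(argument=value, ...) on one line, values as JSON. move_arm: Moves the arm, as the interface text tells. Scaled input: -1 to 1 covers 0.15 m each way for a shift and pi/2 rad each way for a turn. Its arguments: {"type":"object","properties":{"moves":{"type":"array"},"claw":{"type":"number"}},"required":["moves"]}

```bash
ls; mkdir -p pics; python3 - <<'E'
from cell import monitor, viewer, order, env
import cv2, numpy as np
for n in ("top","side"):
    im=viewer.read_camera(n); cv2.imwrite(f"pics/{n}0.png",im[...,::-1])
    i=viewer.camera_info(n); print(n,np.round(i["K"],1).tolist(),np.round(i["camera_from_world"],3).tolist())
print(monitor.state())
E
```

```text
pics
top [[541.0, 0.0, 321.3], [0.0, 541.0, 241.5], [0.0, 0.0, 1.0]] [[-0.047, -0.999, 0.004, 50.585], [-0.978, 0.045, -0.205, 548.25], [0.205, -0.014, -0.979, 1207.339], [0.0, 0.0, 0.0, 1.0]]
side [[447.3, 0.0, 320.5], [0.0, 447.3, 246.8], [0.0, 0.0, 1.0]] [[0.878, -0.478, -0.02, -486.133], [-0.33, -0.574, -0.749, 262.45], [0.347, 0.665, -0.662, 657.728], [0.0, 0.0, 0.0, 1.0]]
{'t': 0.1, 'joints': array([ 1.14037061e+00,  4.91506406e-01,  1.55938880e+00,  2.03179133e-06,
        1.09166961e+00, -1.05605868e-01]), 'qvel': array([ 0.00113388, -0.00265101, -0.00155984, -0.00135374,  0.00150408,
       -0.0011608 ]), 'tau': array([ 2.88601739e-03, -6.13624620e+01, -2.58606255e+01,  6.93967799e-02,
        4.70084965e-02, -9.86637451e-05]), 'eef_pos': array([199.3560996 , 592.13512887, 214.11564929]), 'tcp_rot': array([-3.14062610e+00, -1.04267207e-04,  2.81677181e+00]), 'ft_force': array([ 0.62611973, -1.50320318, -0.43392656]), 'moment': array([-0.00190161, -0.00852865, -0.03312197]), 'grip_force': 0.0, 'opening': 0.9963418376363018}
```

View pics/top0.png

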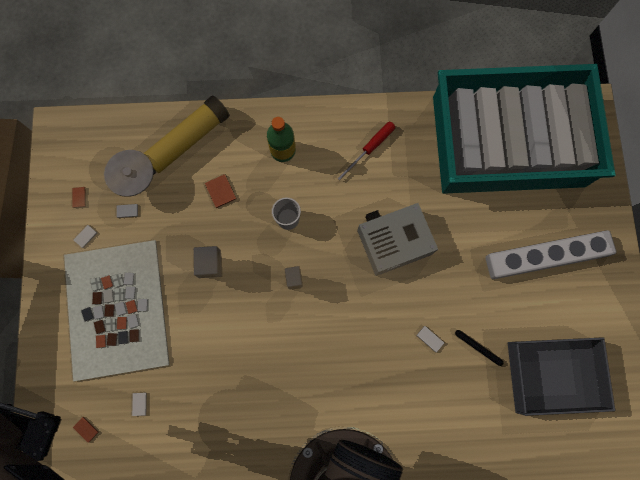

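View pics/side0.png

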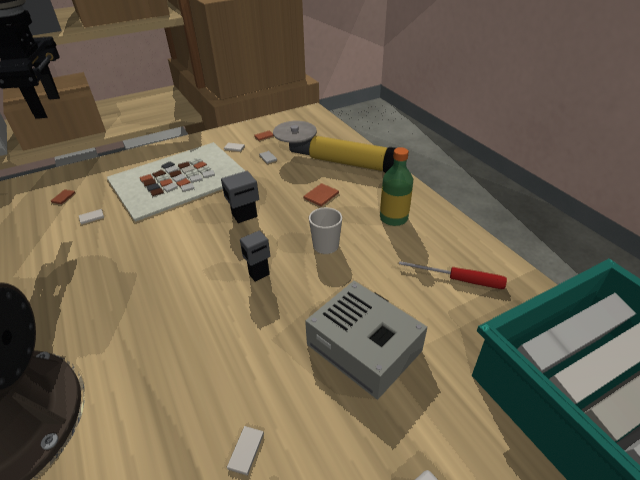

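The top view shows the slim pack at about (293,277), the charger at (398,239), its socket at (411,232), the cup at (286,212) and the big pack at (206,261). The side view shows the slim pack's head at about (255,248) and the socket at (382,335).

```bash
cat > h.py <<'E'
import numpy as np, cv2
from cell import monitor, viewer, order, env
def ray(info,uv,z):
    K=np.array(info["K"]);T=np.array(info["camera_from_world"]);R=T[:3,:3];c=-R.T@T[:3,3]
    d=R.T@np.linalg.solve(K,[uv[0],uv[1],1.]); return c+d*(z-c[2])/d[2]
def proj(info,p):
    T=np.array(info["camera_from_world"]);q=np.array(info["K"])@(T[:3,:3]@p+T[:3,3]);return q[:2]/q[2]
def delta(target,yaw=None):
    "tool-frame shift (units) from the measured pose to a world TCP target; yaw turn in units"
    s=monitor.state();y=s["tcp_rot"][2];d=np.array(target)-s["eef_pos"]
    t=np.array([np.cos(y)*d[0]+np.sin(y)*d[1],np.sin(y)*d[0]-np.cos(y)*d[1],-d[2]])/150
    tn=None if yaw is None else -((yaw-y+np.pi/2)%np.pi-np.pi/2)/(np.pi/2)
    return t,tn
E
python3 - <<'E'
from h import *
i=viewer.camera_info("top"); s=viewer.camera_info("side")
print("pack",ray(i,(292.5,274),94),ray(s,(254,240),94)); print("socket",ray(i,(411,232),64),ray(s,(382,335),64))
im=cv2.imread("pics/top0.png")
for n,(u,v) in dict(p=(265,250),c=(350,195)).items():
    c=im[v:v+55,u:u+55] if n=='p' else im[v:v+90,u:u+95]
    c=cv2.resize(c,(400,400) if n=='p' else (400,379),interpolation=cv2.INTER_CUBIC)
    cv2.imwrite(f"pics/z{n}.png",c)
a,b=cv2.imread("pics/zp.png"),cv2.imread("pics/zc.png")
cv2.imwrite("pics/z.png",np.hstack([a[:379],b]))
w=viewer.camera_info("wrist"); print(np.round(w["K"],1).tolist())
T=np.array(w["camera_from_world"]); print(-T[:3,:3].T@T[:3,3], T[2,:3], monitor.state()["eef_pos"])
E
```

```text
pack [471.00504821  93.40727114  94.        ] [465.87617978  88.29001397  94.        ]
socket [ 561.47008687 -185.00734999   64.        ] [ 561.83110191 -185.34344145   64.        ]
[[381.6, 0.0, 316.3], [0.0, 381.6, 240.9], [0.0, 0.0, 1.0]]
[135.38976808 614.16801184 383.76681149] [ 0.23286972 -0.08043963 -0.96917551] [199.3560996  592.13512887 214.11564929]
```

View pics/z.png

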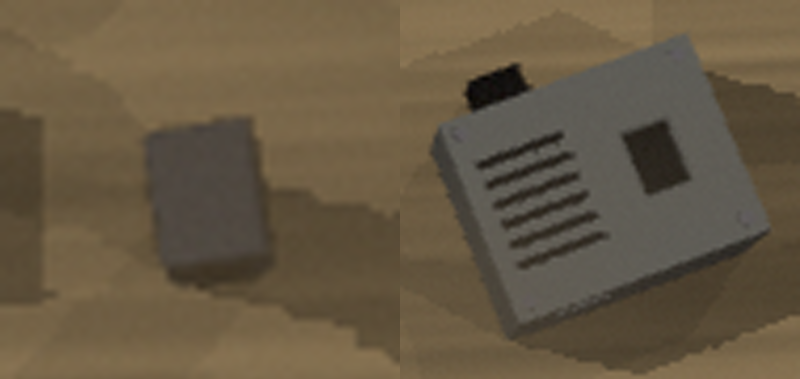

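```bash
python3 - <<'E'
from h import *
i=viewer.camera_info("top"); k=55/400
P=lambda a:ray(i,(265+a[0]*k,250+a[1]*k),94); C=lambda a,z=64:ray(i,(350+(a[0]-400)*95/400,195+a[1]*90/379),z)
p=[P(a) for a in[(146,132),(252,118),(267,250),(160,265)]]
ang=lambda d:np.degrees(np.arctan2(d[1],d[0]))%180
print(np.mean(p,0),ang(p[0]-p[3]),ang(p[1]-p[2]),ang(p[0]-p[1])-90)
c=[C(a) for a in[(623,137),(668,120),(690,180),(648,193)]]; print(np.mean(c,0),ang(c[0]-c[3]),ang(c[1]-c[2]))
q=[C(a) for a in[(435,135),(688,35),(768,230),(515,335)]]; print(ang(q[0]-q[1])-90,ang(q[1]-q[2]),np.mean(q,0))
print(delta([471,91,220],np.radians(ang(p[0]-p[3]))))
E
```

```text
[465.81047963  91.6741803   94.        ] 4.018295851921468 4.16999817642394 4.963044884332149
[ 560.55003723 -185.15089434   64.        ] 19.304687553027595 15.136463206991719
19.332169215283884 17.063061911146605 [ 547.73172759 -153.34748208   64.        ]
(array([-2.78247227, -2.58825044, -0.039229  ]), np.float64(-0.25143510207680436))
```

Call:
move_arm(moves=[-0.28,-0.26,0,0,-0.28,-0.26,0,0,-0.28,-0.26,0,0,-0.28,-0.26,0,0,-0.28,-0.26,0,0,-0.28,-0.26,0,0,-0.28,-0.26,0,0,-0.28,-0.26,0,0,-0.28,-0.26,0,0,-0.27,-0.26,0,0])

```text
t: 1.35
eef_pos: [472.2, 87.3, 214.6]
tcp_rot: [3.141, 0.0, 2.817]
ft_force: [0.1, -0.0, -0.2]
opening: 1.002
grip_force: 0.0
```

Call:
move_arm(moves=[0,0,0,-0.11,0,0,0,-0.11,0,0,0,-0.03,0,0,0,0,0,0,0,0])

```text
t: 1.98
eef_pos: [471.5, 89.2, 214.5]
tcp_rot: [3.141, -0.0, -3.075]
ft_force: [0.3, -0.4, 0.4]
opening: 1.003
grip_force: 0.0
```

```bash
python3 - <<'E'
from h import *
s=monitor.state();i=viewer.camera_info("wrist");im=viewer.read_camera("wrist");cv2.imwrite("pics/w1.png",im[...,::-1])
np.savez("w1.npz",K=i["K"],camera_from_world=i["camera_from_world"]);print(s["t"],s["eef_pos"],s["tcp_rot"],proj(i,np.array([466,91,94.])))
E
```

```text
1.975 [471.53339873  89.22374674 214.53907263] [ 3.14148520e+00 -1.79571113e-04 -3.07481806e+00] [319.63566261 226.65749712]
```

View pics/w1.png

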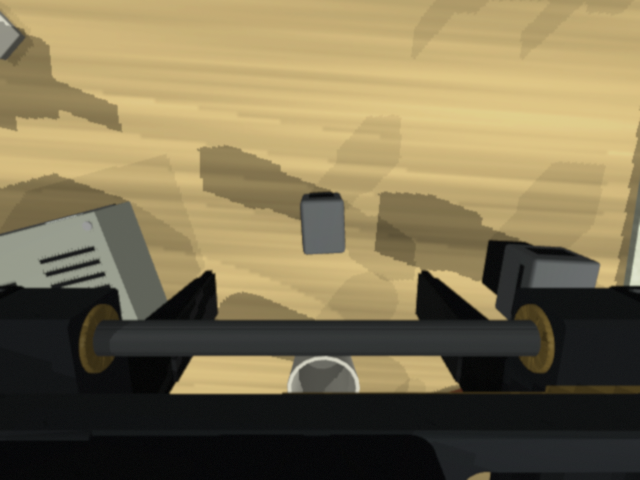

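The wrist view shows the slim pack's top face between about (301,198) and (345,254), with the rim of the cup at (323,375) and the charger at the left.

```bash
python3 - <<'E'
from h import *
i=np.load("w1.npz");im=cv2.imread("pics/w1.png")
h=cv2.cvtColor(im,cv2.COLOR_BGR2HSV);m=((h[...,1]<60)&(h[...,2]>60)).astype(np.uint8);m[:190]=0;m[262:]=0;m[:,:290]=0;m[:,360:]=0
n,l,st,ce=cv2.connectedComponentsWithStats(m);k=1+st[1:,4].argmax();print(st[k])
r=cv2.minAreaRect(np.argwhere(l==k)[:,::-1].astype(np.float32));b=cv2.boxPoints(r);print(r)
w=np.array([ray(i,x,94) for x in b]);print(w.round(1),w.mean(0))
e=[w[1]-w[0],w[2]-w[1]];print([(np.linalg.norm(v),np.degrees(np.arctan2(v[1],v[0]))%180) for v in e])
E
```

```text
[ 300  198   45   56 2269]
((322.638427734375, 225.99229431152344), (53.972328186035156, 43.322086334228516), 86.8201675415039)
[[446.5  74.2  94. ]
 [442.4 107.1  94. ]
 [484.8 113.   94. ]
 [489.1  79.   94. ]] [465.69581251  93.32402884  94.        ]
[(np.float64(33.06071029002329), np.float64(97.02218851773841)), (np.float64(42.81734992421872), np.float64(7.965277124295996))]
```

```bash
python3 - <<'E'
from h import *
print(delta([465.8,92.7,58],np.radians(6.5)))
E
```

```text
(array([0.03668019, 0.02559836, 1.04385313]), np.float64(-0.029588188758257968))
```

Call:
move_arm(moves=[0.037,0.026,0,-0.03,0,0,0.35,0,0,0,0.35,0,0,0,0.2,0,0,0,0.1,0,0,0,0.044,0,0,0,0,0,0,0,0,0])

```text
t: 3.02
eef_pos: [466.1, 92.8, 58.7]
tcp_rot: [3.142, 0.001, -3.027]
ft_force: [-0.2, -1.0, 1.1]
opening: 1.001
grip_force: 0.0
```

Call:
move_arm(moves=[0,0,0,0,0,0,0,0,0,0,0,0,0,0,0,0,0,0,0,0,0,0,0,0], claw=20)

```text
t: 3.78
eef_pos: [465.8, 92.7, 58.0]
tcp_rot: [3.142, -0.0, -3.027]
ft_force: [-0.9, 0.4, 0.1]
opening: 0.425
grip_force: 0.0
```

Call:
move_arm(moves=[0,0,0,0,0,0,0,0,0,0,0,0,0,0,0,0])

```text
t: 4.28
eef_pos: [465.8, 92.7, 58.0]
tcp_rot: [3.142, 0.0, -3.027]
ft_force: [0.0, -0.8, 0.2]
opening: 0.355
grip_force: 30.0
```

Call:
move_arm(moves=[0,0,-0.1,0,0,0,-0.4,0,0,0,-0.4,0,0,0,0,0,0,0,0,0])

```text
t: 4.9
eef_pos: [465.2, 92.7, 192.3]
tcp_rot: [3.141, -0.001, -3.027]
ft_force: [0.5, -0.1, -2.7]
opening: 0.357
grip_force: 30.0
```

```bash
python3 - <<'E'
from h import *
print(delta([561,-185,193],np.radians(18.5)))
E
```

```text
(array([-0.42201226, -1.91208122, -0.00478209]), np.float64(-0.1323755477743705))
```

Call:
move_arm(moves=[-0.05,-0.12,0,0,-0.1,-0.26,0,0,-0.1,-0.26,0,0,-0.1,-0.26,0,0,-0.1,-0.26,0,0,-0.1,-0.26,0,0,-0.1,-0.26,0,0,-0.1,-0.27,0,0,0,0,0,-0.066,0,0,0,-0.066])

```text
t: 6.15
eef_pos: [610.6, -186.7, 190.4]
tcp_rot: [3.139, -0.003, -2.817]
ft_force: [-0.0, 1.0, -2.1]
opening: 0.352
grip_force: 30.0
```

Call:
move_arm(moves=[0,0,0,0,0,0,0,0])

```text
t: 6.4
eef_pos: [610.9, -185.4, 192.0]
tcp_rot: [3.141, -0.001, -2.822]
ft_force: [-0.2, 0.2, -1.7]
opening: 0.356
grip_force: 30.0
```

```bash
python3 - <<'E'
from h import *
s=monitor.state();i=viewer.camera_info("wrist");im=viewer.read_camera("wrist");cv2.imwrite("pics/w2.png",im[...,::-1])
np.savez("w2.npz",K=i["K"],camera_from_world=i["camera_from_world"]);print(s["t"],s["eef_pos"],s["tcp_rot"],proj(i,np.array([561,-185,64.])))
E
```

```text
6.4 [ 610.92850683 -185.38471506  191.98718136] [ 3.14058142e+00 -1.05954154e-03 -2.82170640e+00] [337.99941174 171.73773036]
```

View pics/w2.png

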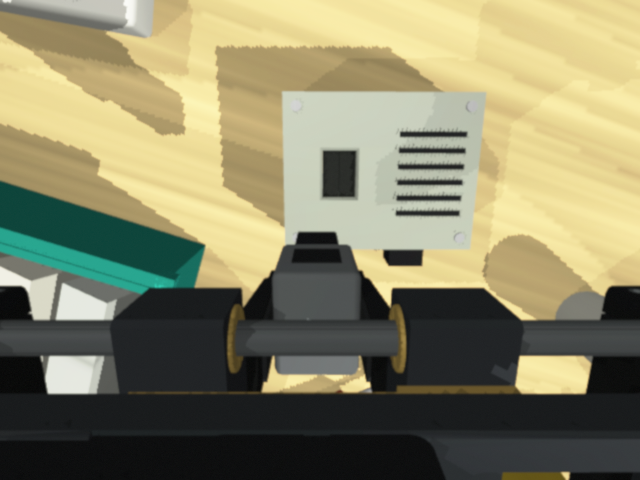

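The wrist view shows the socket, the dark rectangle between about (322,149) and (358,200). The charger's top edge runs from (283,92) to (485,93), and the held pack's foot edge is at (298–337, 233).

```bash
python3 - <<'E'
from h import *
i=np.load("w2.npz");im=cv2.imread("pics/w2.png");g=cv2.cvtColor(im,cv2.COLOR_BGR2GRAY)
for thr in (90,130):
    m=(g<thr).astype(np.uint8);m[:140]=0;m[210:]=0;m[:,:310]=0;m[:,:370][:,:0]=0;m[:,370:]=0
    n,l,st,ce=cv2.connectedComponentsWithStats(m);k=1+st[1:,4].argmax()
    r=cv2.minAreaRect(np.argwhere(l==k)[:,::-1].astype(np.float32));b=cv2.boxPoints(r);b=b[np.argsort(b[:,1])]
    w=np.array([ray(i,x,64) for x in b]);print(thr,r,st[k],"centre",w.mean(0),np.linalg.norm(w[1]-w[0]),np.linalg.norm(w[2]-w[0]),np.linalg.norm(w[3]-w[0]))
a=lambda d:np.degrees(np.arctan2(d[1],d[0]))%180
R=lambda u,v:ray(i,(u,v),64)
print("top edge",a(R(485,93)-R(283,92))-90,"hole",a(R(322.5,149)-R(321.5,199)),a(R(355.5,149)-R(357,199)))
# edges: fit lines
for x in (300,330,400,450,475): print(x,np.argmax(np.abs(np.diff(g[80:105,x].astype(int))))+80,end=' ')
for y in (110,140,180,210): print(y,np.argmax(np.abs(np.diff(g[y,270:300].astype(int))))+270,np.argmax(np.abs(np.diff(g[y,465:495].astype(int))))+465,end=' ')
print()
f=g[225:245,285:350];print(f[::2,::4])
s=monitor.state();print(proj(i,np.array(s["eef_pos"])-[0,0,58]))
cv2.imwrite("pics/w2c.png",cv2.resize(im[85:285,270:370],None,fx=3,fy=3,interpolation=cv2.INTER_CUBIC))
E
```

```text
90 ((339.0, 173.5), (45.0, 32.0), 90.0) [ 323  151   33   46 1495] centre [ 562.2529467  -183.75004239   64.        ] 24.300120158244702 42.4738099575647 34.22841637788821
130 ((339.0, 173.5), (47.0, 34.0), 90.0) [ 322  150   35   48 1632] centre [ 562.27388086 -183.74279092   64.        ] 25.80277417244033 44.62734253384574 35.750275544069694
top edge 18.0541200664005 hole 17.373279217245084 21.528461182191194
300 90 330 90 400 91 450 85 475 90 110 282 466 140 282 484 180 283 486 210 283 493 
[[196 202 202 201 202 202 203 203 202 202 203 203 203 203 203 203 203]
 [201 201 201 202 202 202 203 203 202 203 203 203 203 202 203 202 203]
 [208 202 202 201 201 201 202 202 201 203 202 203 202 202 202 203 202]
 [210 201 201 186 142 145 145 145 146 145 145 145 147 201 203 203 202]
 [211 202 189 142  27  28  27  27  27  27  27  26  30 190 203 203 203]
 [211 202 195 102  14  17  16  17  16  16  16  16  16 166 203 202 202]
 [210 201 202  79  17  14  16  17  15  17  17  16  17 138 202 202 202]
 [209 202 202  39  17  15  16  15  16  16  16  16  17 113 201 202 202]
 [208 201 199  25  13  16  17  14  16  14  17  15  16  82 201 201 202]
 [208 189 186  29  26  26  27  27  27  26  26  27  28  62 190 190 200]]
[317.4967969  256.89761334]
```

View pics/w2c.png

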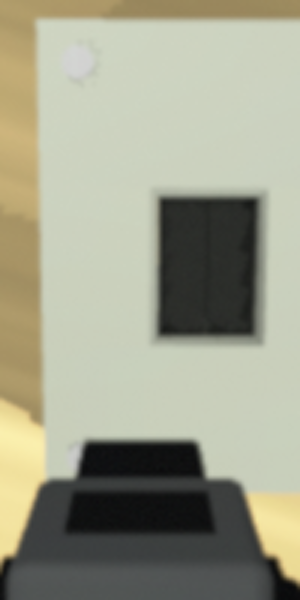

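The crop shows the stem's foot edge at about (297–336, 231.7) in full-image pixels and the socket's inner edges at columns 322.7–356 and rows 150.7–197.

```bash
python3 - <<'E'
from h import *
i=np.load("w2.npz");s=monitor.state();y=s["tcp_rot"][2];ax=np.array([np.cos(y),np.sin(y),0]);ay=np.array([np.sin(y),-np.cos(y),0])
a,b=ray(i,(297.5,231.7),134),ray(i,(336.3,231.7),134);m=(a+b)/2
print("foot width",np.linalg.norm(a-b),"edge angle minus yaw",np.degrees(np.arctan2(*(b-a)[[1,0]])-y)%180)
o=m-s["eef_pos"];print("foot edge offset tool x,y",o@ax,o@ay)
foot=m-17*ax;print("foot centre by vision",foot)
a=np.array([ray(i,x,64) for x in[(322.7,150.2),(356,150.2),(357,198),(322.2,198)]]);c=a.mean(0);print(c)
d=c-foot;print("move tool",d@ax/150,d@ay/150); d=c-s["eef_pos"];print("by kinematics",d@ax/150,d@ay/150)
E
```

```text
foot width 23.731915588179756 edge angle minus yaw 89.97079289581819
foot edge offset tool x,y 15.968408918056479 -0.3676889176533488
foot centre by vision [ 612.08226677 -185.25679036  134.        ]
[ 562.59847287 -183.24099591   64.        ]
move tool 0.3088746927398227 0.11664358444566167
by kinematics 0.30199741886019915 0.11419232499463931
```

Call:
move_arm(moves=[0.154,0.06,0,0,0.152,0.055,0,0,0,0,0.2,0,0,0,0.15,0,0,0,0.04,0,0,0,0,0,0,0,0,0,0,0,0,0])

```text
t: 7.45
eef_pos: [562.4, -183.2, 135.2]
tcp_rot: [-3.141, 0.001, -2.819]
ft_force: [-0.5, -0.0, -2.4]
opening: 0.353
grip_force: 30.0
```

```bash
python3 - <<'E'
from h import *
s=monitor.state();print(s["t"],s["eef_pos"],s["tcp_rot"],s["ft_force"])
L=[]
for n,(u,v) in dict(wrist=(270,200),side=(340,270)).items():
    i=viewer.camera_info(n);im=viewer.read_camera(n)[...,::-1];cv2.imwrite(f"pics/c_{n}.png",im)
    np.savez(n+"3.npz",K=i["K"],camera_from_world=i["camera_from_world"])
    L.append(cv2.resize(im[v:v+100,u:u+100],(400,400),interpolation=cv2.INTER_CUBIC))
    print(n,proj(i,np.array([562,-184,64.])))
cv2.imwrite("pics/c3.png",np.hstack(L))
E
```

```text
7.45 [ 562.38699826 -183.21720571  135.21566792] [-3.14086574e+00  8.57082676e-04 -2.81927486e+00] [-0.49032428 -0.0491878  -2.43200771]
wrist [316.51884027 249.6763358 ]
side [381.59355692 334.34041862]
```

View pics/c3.png

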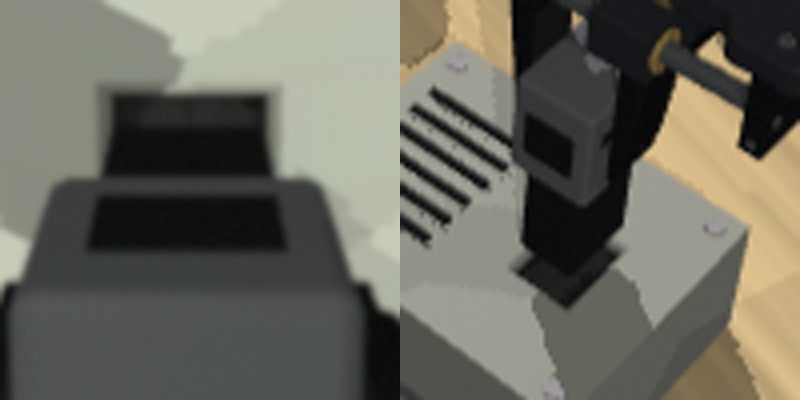

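```bash
python3 - <<'E'
from h import *
i=np.load("wrist3.npz");y=-2.8193;ax=np.array([np.cos(y),np.sin(y),0]);ay=np.array([np.sin(y),-np.cos(y),0]);t=np.array([562.387,-183.217,0])
for n,u,v,z in[("foot",297-.5,231.8,77.2),("foot",337.7,231.8,77.2),("outer",294.5,221.5,64),("outer",340.5,221.5,64),("inner",298,223.5,62),("inner",337,223.5,62)]:
    o=ray(i,(u,v),z)-t;print(n,o@ax,o@ay)
g=cv2.imread("pics/c_wrist.png",0);print(g[215:236,310]);print(g[226,290:346]);print(g[238,290:346])
E
```

```text
foot 15.644398238629448 -12.849725775362252
foot 15.654088893893785 12.35211397052024
outer 19.409070752653285 -14.776762998397652
outer 19.418731301880538 14.791148557138815
inner 17.685338862493364 -12.643868253581092
inner 17.693890738693785 12.666111521014741
[138 137 138 138 135 126 116 105  81  52  43  43  44  43  44  41  32  21
  17  15  15]
[138 138 136 130 114 100  91  75  46  26  24  27  28  28  28  30  34  38
  40  41  43  44  43  42  40  39  37  35  40  41  42  41  42  43  41  39
  38  38  41  39  37  30  26  25  25  35  65 102 126 143 164 181 185 185
 185 185]
[137 137 136 131 114  89  58  29  15  16  15  14  13  15  15  15  14  16
  15  16  16  15  15  15  15  15  15  15  15  17  14  15  15  14  15  15
  15  14  16  13  15  15  15  14  16  17  36  77 116 143 166 181 185 185
 185 185]
```

Call:
move_arm(moves=[0.005,0.002,0,0,0,0,0.05,0,0,0,0.04,0,0,0,0.02,0,0,0,0,0])

```text
t: 8.18
eef_pos: [561.2, -183.1, 117.6]
tcp_rot: [3.141, -0.0, -2.819]
ft_force: [0.1, -0.2, -1.9]
opening: 0.358
grip_force: 30.0
```

Call:
move_arm(moves=[0,0,0.04,0,0,0,0.04,0,0,0,0.04,0,0,0,0.03,0,0,0,0.02,0,0,0,0,0,0,0,0,0])

```text
t: 9.05
eef_pos: [561.4, -183.1, 92.7]
tcp_rot: [-3.141, 0.0, -2.819]
ft_force: [0.3, -0.3, -2.7]
opening: 0.358
grip_force: 30.0
```

Inserted cleanly with no side load. Next I'll lower it to the carriage.

Call:
move_arm(moves=[0,0,0.02,0,0,0,0.01,0,0,0,0,0,0,0,0,0])

```text
t: 9.55
eef_pos: [561.3, -183.1, 88.1]
tcp_rot: [3.142, 0.0, -2.819]
ft_force: [0.3, 0.8, 0.1]
opening: 0.356
grip_force: 30.0
```

Call:
move_arm(moves=[0,0,0.01,0,0,0,0,0,0,0,0,0])

```text
t: 9.93
eef_pos: [561.3, -183.0, 86.6]
tcp_rot: [3.142, 0.0, -2.819]
ft_force: [-0.6, 1.0, 2.9]
opening: 0.356
grip_force: 30.0
```

Call:
move_arm(moves=[0,0,0,0,0,0,0,0,0,0,0,0,0,0,0,0], claw=75)

```text
t: 10.42
eef_pos: [561.3, -183.1, 86.5]
tcp_rot: [3.142, 0.0, -2.819]
ft_force: [0.8, 0.8, -0.6]
opening: 0.721
grip_force: 0.0
```

Call:
move_arm(moves=[-0.008,0,-0.1,0,0,0,-0.2,0,0,0,-0.2,0,0,0,0,0])

```text
t: 10.92
eef_pos: [563.5, -183.1, 164.5]
tcp_rot: [-3.138, 0.004, -2.819]
ft_force: [0.7, 0.0, 0.1]
opening: 0.792
grip_force: 0.0
```

Call:
move_arm(moves=[0,0,0,0,0,0,0,0,0,0,0,0,0,0,0,0,0,0,0,0,0,0,0,0,0,0,0,0,0,0,0,0], claw=0)

```text
t: 11.92
eef_pos: [562.4, -182.7, 161.5]
tcp_rot: [3.141, 0.0, -2.819]
ft_force: [-0.1, 0.1, -0.2]
opening: 0.025
grip_force: 0.0
```

```bash
python3 - <<'E'
from h import *
print(monitor.state())
i=viewer.camera_info("side");im=viewer.read_camera("side")[...,::-1]
cv2.imwrite("pics/s4.png",cv2.resize(im[230:390,300:460],(480,480),interpolation=cv2.INTER_CUBIC))
E
```

```text
{'t': 11.925, 'joints': array([-4.25808501e-01,  5.01102014e-01,  1.70301473e+00,  1.26777618e-04,
        9.37550948e-01, -2.31901143e+00]), 'qvel': array([ 0.00039772,  0.00195174,  0.00010133,  0.00102892, -0.00168576,
        0.00080663]), 'tau': array([-3.57586723e-04, -5.89765263e+01, -2.29154992e+01, -6.59964234e-02,
        3.61869670e-02,  3.98025750e-04]), 'eef_pos': array([ 562.41659282, -182.6963052 ,  161.50776107]), 'tcp_rot': array([ 3.14146670e+00,  1.45222298e-05, -2.81926108e+00]), 'ft_force': array([-0.14948302,  0.10939748, -0.20500877]), 'moment': array([ 0.11046055, -0.00105368, -0.02667507]), 'grip_force': 0.0, 'opening': 0.02455896560046688}
```

View pics/s4.png

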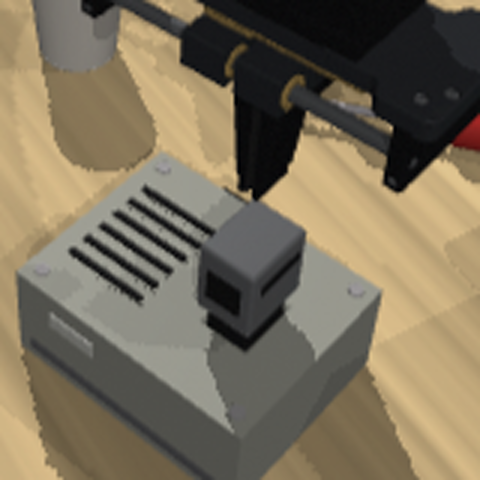

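The side view shows the pack standing straight in the socket with its head clear of the charger. The shut fingers are above its top, near crop (255,185).

Call:
move_arm(moves=[0,0,0.1,0,0,0,0.1,0,0,0,0.03,0,0,0,0,0,0,0,0,0])

```text
t: 12.6
eef_pos: [562.6, -182.8, 127.3]
tcp_rot: [-3.141, 0.0, -2.819]
ft_force: [-0.1, 0.6, 0.2]
opening: 0.008
grip_force: 0.0
```

Call:
move_arm(moves=[0,0,0.01,0,0,0,0.01,0,0,0,0.01,0,0,0,0,0,0,0,0,0])

```text
t: 13.22
eef_pos: [562.5, -182.7, 122.7]
tcp_rot: [-3.141, 0.0, -2.819]
ft_force: [0.4, -0.5, 3.0]
opening: 0.001
grip_force: 1.4
```

Call:
move_arm(moves=[0,0,0.01,0,0,0,0.01,0,0,0,0.01,0,0,0,0.01,0,0,0,0,0,0,0,0,0])

```text
t: 13.98
eef_pos: [562.5, -182.7, 116.6]
tcp_rot: [-3.142, 0.0, -2.819]
ft_force: [-0.4, 0.2, 4.6]
opening: 0.003
grip_force: 2.3
```

Call:
move_arm(moves=[0,0,0.01,0,0,0,0.007,0,0,0,0,0,0,0,0,0])

```text
t: 14.48
eef_pos: [562.6, -182.7, 114.1]
tcp_rot: [-3.141, 0.0, -2.819]
ft_force: [-0.0, -0.3, 4.7]
opening: -0.0
grip_force: 2.7
```

Call:
move_arm(moves=[0,0,0.004,0,0,0,0.003,0,0,0,0,0,0,0,0,0])

```text
t: 14.98
eef_pos: [562.6, -182.8, 113.1]
tcp_rot: [-3.141, 0.0, -2.819]
ft_force: [-0.4, 0.3, 4.9]
opening: 0.003
grip_force: 2.9
```

Call:
move_arm(moves=[0,0,0.004,0,0,0,0,0,0,0,0,0])

```text
t: 15.35
eef_pos: [562.8, -182.9, 113.1]
tcp_rot: [-3.141, 0.001, -2.819]
ft_force: [-1.3, 0.9, 10.5]
opening: 0.005
grip_force: 5.4
```

Call:
move_arm(moves=[0,0,0.003,0,0,0,0,0,0,0,0,0])

```text
t: 15.72
eef_pos: [562.9, -183.0, 113.0]
tcp_rot: [-3.14, 0.001, -2.819]
ft_force: [-0.9, -0.4, 14.4]
opening: 0.002
grip_force: 7.2
```

On the stop at 14 N. I'll lift off and then feel where the pack stays.

Call:
move_arm(moves=[0,0,-0.02,0,0,0,-0.02,0,0,0,-0.01,0,0,0,0,0,0,0,0,0])

```text
t: 16.35
eef_pos: [562.3, -182.6, 119.0]
tcp_rot: [3.141, -0.0, -2.819]
ft_force: [-0.4, -0.4, -0.5]
opening: 0.006
grip_force: 0.0
```

Call:
move_arm(moves=[0,0,-0.1,0,0,0,-0.2,0,0,0,0,0,0,0,0,0])

```text
t: 16.85
eef_pos: [562.3, -182.6, 164.4]
tcp_rot: [3.142, 0.0, -2.819]
ft_force: [0.0, 0.8, -0.3]
opening: -0.001
grip_force: 0.0
```

```bash
python3 - <<'E'
from h import *
print(monitor.state()["eef_pos"])
i=viewer.camera_info("side");im=viewer.read_camera("side")[...,::-1]
cv2.imwrite("pics/s5.png",np.hstack([cv2.imread("pics/s4.png")[:,150:350],cv2.resize(im[230:390,300:460],(480,480),interpolation=cv2.INTER_CUBIC)[:,150:350]]))
E
```

```text
[ 562.26666538 -182.60223031  164.38744486]
```

View pics/s5.png

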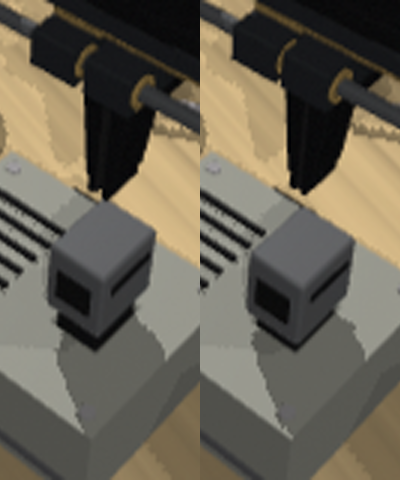

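The right half (after the press) shows the pack sitting lower than in the left half (before). No force was felt at z = 119, where a raised pack would have pushed back, so it is locked and the robot is clear.

```bash
python3 -c "
from cell import order
print(order.job_done())"
```

```text
the job is handed in; nothing more can be done
None
```

The slim pack stands stem down in the charger's socket, locked low after one press to the stop (about 14 N) and released; I touched nothing else, and the job is handed in.

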